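Pack the travel kit and close the clamshell case

ROBOT

A 6-joint arm with a two-finger parallel gripper is mounted at the origin on the work surface; the furniture and walls round the work are solid. World frame = base frame: x ahead of the robot, y to its left, z up, the work surface at z = 0. Lengths are in m, angles in rad, forces in N, time in s.
With the tool pointing down it reaches from about 0.375 to 0.975 m from the base axis. Payload 3.8 kg.
Tool frame: the origin (TCP) lies at the very end of the fingers, on their centre line; the grasp point (between the pads) lies bot.hold_point_z behind it (bot.hold_point_z is the distance from the TCP to the grasp point, in m); z points along the fingers, y is the line along which they close (so a half turn about z gives the same grasp; the last joint's range is limited). The gripper opens to 85 mm and grips with 20 to 120 N. Pads are 22 mm wide; open, the fingers measure 114 mm over their backs; the gripper's body (76 mm by 85 mm) begins 54 mm behind the grasp point. The pads swing forward as they close: fully open they stand 13 mm farther back than shut.
Start: joints at [-1.308, 0.264, 1.604, -0, 1.274, -0.037], TCP at [0.199, -0.645, 0.231] pointing down, gripper open.
Joint ranges: [-2.63, 2.63], [-0.94, 2.18], [0.31, 2.57], [-1.31, 4.45], [0, 2.66], [-2.55, 2.55]. Speed limits (rad/s): [2.57, 2.57, 3.14, 3.14, 3.14, 3.14].

INTERFACE

Orientations are given as a rotation vector (axis times angle).
In Python, from workcell import bot, eyes gives the robot as it stands (bot), with the cameras (eyes).
- The arm moves only by the shell command python3 jog.py [OPENING] [FORCE], which reads ROWS from standard input. ROWS is a JSON list that holds a single list of rows (three levels of brackets), with 1 to 5 rows, each of 4 numbers: dx, dy, dz in parts of the range, where 1.0 means 0.6 m, then a turn about the tool's z in normalised numbers (1 is 60 degrees); each row shifts and turns the commanded pose from where the row before left it, along the tool's axes as they then stand; what a row does not reach is not made up. A row lasts 1/8 s, in which the tool goes at most 0.0625 m and 0.188 rad, less where a joint would pass 70% of its speed; a pose out of reach is approached as far as the arm can. OPENING is the opening from 0.0 (shut) to 1.0 (fully open), set as the command begins (- or left out keeps the last). The fingers move at their own pace and stop on an object; FORCE is the grip in N (left out, the last holds). Time passes only in rows, so rows that do not move let the fingers close. It prints the time, the measured TCP pose, the force, the opening and the grip force at its end. No shift or turn number may pass 1 either way. Input that does not fit is refused with a message, and nothing moves.
- bot.read_state(): the state, without advancing time (a new reading comes with each control period).
- eyes.read_camera(name): name is "side" or "top" or "wrist"; returns the picture (480x640x3 uint8, red, green, blue); there is no depth.
- eyes.camera_info(name): a dict with "intrinsics" (3x3 intrinsics, pixels), "k1" (the pictures are not rectified: a ray, as slopes to the right and down, at radius r is drawn at 1 + k1 r^2 times it, then the intrinsics apply), "extrinsics" (4x4, takes a point from camera to world coordinates). Camera axes: x right, y down, z forward; pixel columns grow to the right and rows downward; lengths in m; the calibration is good to about 2 mm. A picture is of the moment at which its call begins: read the wrist's pose just before it. camera_info takes no time and is no camera call; for the wrist camera it gives the pose at the moment of the call.
- bot.finish_job(): hands the job in; it is judged then, once.
The state is a dict: "time": time; "q": joint angles; "joint_vel": joint speeds; "joint_torque": joint torques, N m; "tool_pos": TCP position; "tcp_rot": TCP orientation; "wrist_force": force on the tool from outside, world axes, zero at the start; "torque": the same for the moment, N m; "width": opening from 0.0 (shut) to 1.0 (fully open); "grip_force": force on a finger pad.
Only numpy, scipy, OpenCV 4.12 (cv2) and the standard library are available. Lean on these libraries where they do the work, as an engineer would, in place of code of your own. Each camera call takes 0.05 s, during which the arm holds its last target. There are 200 camera calls.

TASK

Pack the travel kit: lay the USB stick and the battery flat in the lower half of the open clamshell case, one in each compartment (either way round). Then fold the lid fully shut and slide it along its loose hinge until the two halves sit edge to edge, flush at both ends. Leave everything else on the desk where it is.

Things in the scene. Friction and masses are not known exactly. Their poses are not given: they have to be found in the camera images.
- case: Lower half of an open plain grey clamshell case, fast on the desk: a tray 84 (x) x 170 (y) x 20 mm, walls and floor 3 mm. A divider across the middle (3 mm along y, top 13 mm above the desk) makes two equal compartments, 78 (x) x 80 (y) mm, on the +y and -y sides. Origin: centre of the underside. +x points away from the robot to the hinged long edge (turned up to 0.4 rad), y along the hinge, z up.
- case_hinge (a point): Midpoint of the hinge axis, fixed on the lower half at its far top long edge: 42 mm along the case's +x and 20 mm above the desk. The hinge axis runs along the case's y.
- case_lid (a joint): Hinge of the lid (upper half), rad: 0 = shut, grows as it opens away from the robot, 1.57 upright, more leans back, stop at 2.4. The lid is an equal shell, 84 x 170 x 20 mm, walls and roof 3 mm, hollow towards the tray; shut, its flat top is 40 mm above the desk. Stiff hinge (0.12 N m): it stays at any angle, does not fall shut and must be pushed fully home (about 2 N at its edge).
- case_slip (a joint): Sideways play of the worn hinge, m: shift of the whole lid along the case's +y; 0 = ends flush with the lower half, range -0.014 to 0.014. Slides stiffly (1.5 N) at any lid angle and stays where left. With the case shut, push the lid's overhanging end face (20 to 40 mm above the desk); a straight upright face that also meets the lower half's end face leaves it flush.
- lid_edge (a point): Midpoint of the lid's free long edge, on its rim (the mating face), 84 mm from the hinge axis; the lid's outside face lies 20 mm from the rim plane, on the side away from the tray. Moves with the lid.
- usb_stick: USB stick lying flat, 18 x 51 x 8 mm: the body is the 38 mm on its +y end, 18 mm wide and 8 mm thick; the narrower plug, 12 mm wide and 4 mm thick, is on its -y end. Origin: centre of the underside, y along its length. About 12 g.
- battery_a: Battery, a cylinder lying down, 15 mm thick and 50 mm long (it behaves as a square bar and does not roll). Origin: middle of its underside, y along its length. About 23 g.
- toner_chip_box: Carton, a plain closed cuboid 55 x 120 x 40 mm (y is its length). Origin: centre of its underside. Loose bystander, leave it alone.
- staple_box: Small carton, closed cuboid 42 x 88 x 27 mm (y is its length). Origin: centre of its underside. Loose bystander, leave it alone.
- eraser: Eraser in a card sleeve, a flat block 22 x 55 x 12 mm (y is its length); not to be packed. Origin: centre of its underside. Loose bystander, leave it alone.
- date_stamp: Self-inking stamp standing upright, 38 x 54 x 82 mm. Origin: centre of its underside. Loose bystander, leave it alone.
- binder_clip_2: Binder clip, 23 x 41 x 36 mm. Origin: centre of its underside. Loose bystander, leave it alone.
- ink_pad: Flat closed ink pad, 60 x 90 x 16 mm. Origin: centre of its underside. Loose bystander, leave it alone.
- glue_stick: Glue stick standing upright, 28 mm across, 94 mm tall. Origin: centre of its underside. Loose bystander, leave it alone.
- spray_bottle: Spray bottle standing upright behind the case, 44 mm across, 139 mm tall. Origin: centre of its underside. Loose bystander, leave it alone.

How it is judged:
By the outcome, as a careful person would: the job done as asked, in the order asked, and still so for the second after the job is handed in, with the robot touching nothing.
It also fails if it takes over 64 s, if anything falls off the work surface, if the arm or the gripper's body presses on something with over 40 N, if the wrist force passes 120 N, or if a joint passes its speed limit or range.

## Working session

There is one attempt and no reset: what is moved stays moved. The work goes in short steps, Python scripts to look and compute and a shell command to move; the robot and the scene stay as the last step left them, time stands still between calls to the robot, and variables do not carry over. Pictures are saved under pics/ and viewed, at most 10 in all, crops included, and the job is handed in when it is done.

```bash
ls; mkdir -p pics; cat > h.py <<'E'
import numpy as np,cv2
from workcell import bot, eyes
from scipy.spatial.transform import Rotation as R
def snap(n,f):
    i=eyes.camera_info(n); im=eyes.read_camera(n); cv2.imwrite('pics/'+f,im[:,:,::-1]); np.savez('pics/'+f+'.npz',K=i['intrinsics'],k1=i['k1'],E=i['extrinsics']); return im
def load(f):
    d=np.load('pics/'+f+'.npz'); return d['K'],float(d['k1']),d['E']
def pix2(f,uv,z):
    K,k1,E=load(f); out=[]
    uv=np.atleast_2d(np.array(uv,float))
    s=cv2.undistortPoints(uv[:,None],K,np.array([k1,0,0,0,0.]))[:,0]
    for a in s:
        d=E[:3,:3]@np.r_[a,1]; t=(z-E[2,3])/d[2]; out.append(E[:3,3]+t*d)
    return np.array(out)
def proj(f,P):
    K,k1,E=load(f); P=np.atleast_2d(P); c=(P-E[:3,3])@E[:3,:3]; s=c[:,:2]/c[:,2:]
    s=s*(1+k1*(s**2).sum(1,keepdims=True)); return s@K[:2,:2].T+K[:2,2]
E
python3 - <<'E'
from h import *
for n in('top','side'):
    snap(n,n+'0.png'); K,k,E=load(n+'0.png'); print(n,K,k,E.round(3))
print(bot.hold_point_z,bot.read_state())
E
```

```text
jog.py
pics
workcell.py
top [[581.25056645   0.         318.95227993]
 [  0.         581.25056645 245.84544501]
 [  0.           0.           1.        ]] -0.12073380714407524 [[-0.01  -0.997  0.072  0.438]
 [-1.     0.01   0.003 -0.002]
 [-0.004 -0.072 -0.997  1.397]
 [ 0.     0.     0.     1.   ]]
side [[575.85323852   0.         319.72758542]
 [  0.         575.85323852 242.47748632]
 [  0.           0.           1.        ]] 0.015674506907193634 [[-0.998  0.043 -0.051  0.584]
 [ 0.064  0.407 -0.911  1.211]
 [-0.019 -0.912 -0.409  0.572]
 [ 0.     0.     0.     1.   ]]
0.0187 {'time': 0.1, 'q': array([-1.30791430e+00,  2.64695073e-01,  1.60526836e+00, -2.26192125e-05,
        1.27370095e+00, -3.69250725e-02]), 'joint_vel': array([ 0.00141573, -0.00355785, -0.00277499,  0.0002489 ,  0.00087275,
       -0.00064039]), 'joint_torque': array([-7.49885999e-05, -5.16706288e+01, -3.68591845e+01,  9.00656403e-06,
        6.35407152e-03, -1.75426504e-05]), 'tool_pos': array([ 0.19915089, -0.64424535,  0.2300582 ]), 'tcp_rot': array([-3.10432662e+00, -4.68877381e-01,  4.00363646e-04]), 'wrist_force': array([-0.08326327,  1.04047187, -0.31826875]), 'torque': array([ 0.00928165, -0.03905549, -0.01665579]), 'grip_force': 0.0, 'width': 1.0017181782846327}
```

View pics/top0.png

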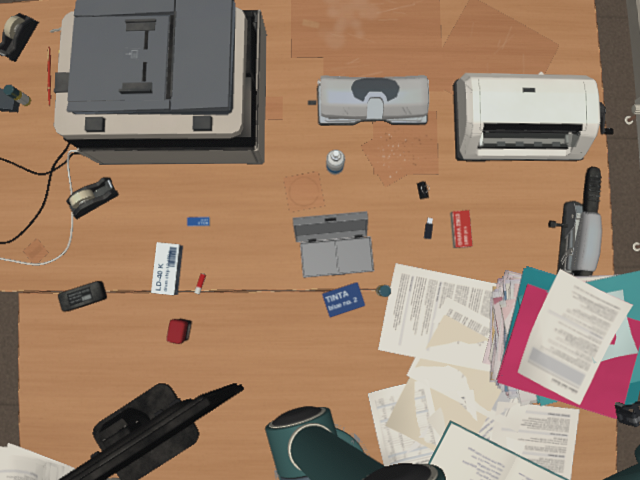

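View pics/side0.png

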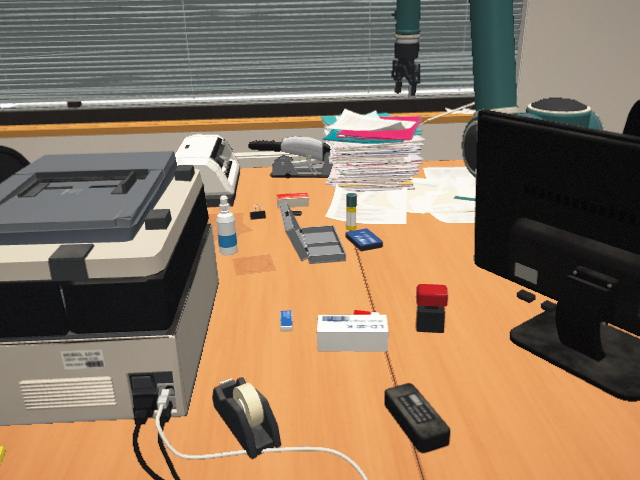

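The top view shows the case at about (335,245) with its lid leaning back. Small items are at (198,221), (200,283), (428,228) and (422,190). I'll zoom in on these.

```bash
python3 - <<'E'
from h import *
im=cv2.imread('pics/top0.png')
def c(x,y,w,h,W,H): return cv2.resize(im[y:y+h,x:x+w],(W,H),interpolation=cv2.INTER_CUBIC)
a=c(285,200,100,80,500,400); b=c(178,205,50,100,300,600)[:400]; 
b1=c(180,210,40,30,266,200); b2=c(185,265,40,30,266,200); b3=c(405,210,40,30,266,200); b4=c(405,170,40,30,266,200)
left=cv2.resize(a,(530,424)); 
r=np.vstack([b1,b2]); 
img=np.zeros((600,800,3),np.uint8); img[:424,:530]=left; img[:400,534:800]=r; img[400:600,534:800]=b3; img[424:,:]=img[424:,:]; img[430:600,0:266]=b4[:170]
s=cv2.imread('pics/side0.png'); q=cv2.resize(s[190:270,270:350],(170,170),interpolation=cv2.INTER_CUBIC); img[430:600,300:470]=q
cv2.imwrite('pics/crop1.png',img)
for n,p in dict(blue=(198,221),redw=(200,283),dark=(428,228),clip=(422,190),red=(460,229),tray=(337,257),glue=(384,291),spray=(336,160),ink=(344,299)).items(): print(n,pix2('top0.png',[p],0.01)[0].round(3))
E
```

```text
blue [0.6   0.294 0.01 ]
redw [0.451 0.288 0.01 ]
dark [ 0.577 -0.261  0.01 ]
clip [ 0.67  -0.248  0.01 ]
red [ 0.574 -0.338  0.01 ]
tray [ 0.51  -0.041  0.01 ]
glue [ 0.428 -0.152  0.01 ]
spray [ 0.745 -0.041  0.01 ]
ink [ 0.41  -0.056  0.01 ]
```

View pics/crop1.png

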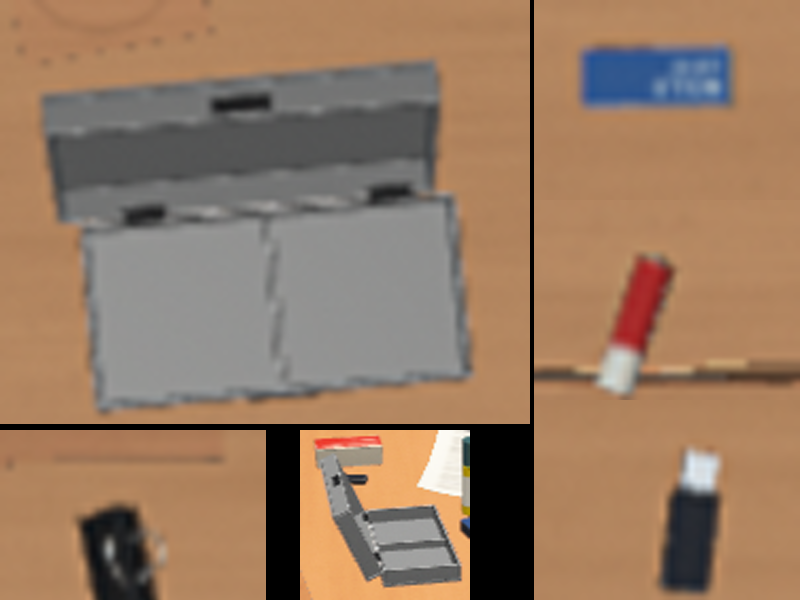

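Blue is the eraser, red/white is the battery, and dark with a white plug is the USB stick. The lid leans back and has slipped towards +y. Next come rough positions.

```bash
cat >> h.py <<'E'
def yaw():
    M=R.from_rotvec(bot.read_state()['tcp_rot']).as_matrix(); return np.arctan2(M[1,0],M[0,0])
def go(x,y,z,psi=None):
    s=bot.read_state(); M=R.from_rotvec(s['tcp_rot']).as_matrix(); d=np.array([x,y,z])-s['tool_pos']
    print('shift tool axes',(M.T@d).round(4),'world',d.round(4),'yaw',round(yaw(),4))
    if psi is not None:
        t=-(psi-yaw()); t=(t+np.pi/2)%np.pi-np.pi/2; print('turn',round(t,3),'q6',s['q'][5].round(2)); a=yaw()-t
        M2=np.array([[np.cos(a),np.sin(a),0],[np.sin(a),-np.cos(a),0],[0,0,-1]]); print('shift after turn',(M2.T@d).round(4))
E
python3 - <<'E'
from h import *
f='top0.png'
c=[(285+x/5.3,200+y/5.3) for x,y in((82,228),(455,195),(468,378),(100,408))]
P=pix2(f,c,.02);print(P.round(4)); print(np.linalg.norm(P-np.roll(P,-1,0),axis=1).round(4),P.mean(0).round(4))
for A,B in((0,1),(3,2)): d=P[A]-P[B];print('yaw',np.arctan2(-d[0],d[1]))
for A,B in((0,3),(1,2)): d=P[A]-P[B];print('yaw',np.arctan2(d[1],d[0]))
U=pix2(f,[(430.4,217.5),(427.7,238.6)],.006);B=pix2(f,[(203.2,273.4),(197.5,294.2)],.012)
for Q in(U,B): d=Q[1]-Q[0];print(Q.round(4),Q.mean(0).round(4),np.linalg.norm(d),np.arctan2(d[1],d[0]))
K,k,E=None,None,None
s=bot.read_state();M=R.from_rotvec(s['tcp_rot']).as_matrix();w=eyes.camera_info('wrist');E=w['extrinsics'];print('cam in tool',(M.T@(E[:3,3]-s['tool_pos'])).round(3),(M.T@E[:3,:3]).round(3),w['intrinsics'][0])
Q=U.mean(0);d=Q[1]-Q[0];go(Q[0],Q[1],.2)
E
```

```text
[[ 0.5436  0.0462  0.02  ]
 [ 0.5567 -0.1214  0.02  ]
 [ 0.4745 -0.1259  0.02  ]
 [ 0.4628  0.0388  0.02  ]]
[0.1681 0.0823 0.1651 0.0811] [ 0.5094 -0.0406  0.02  ]
yaw 0.07815401061933235
yaw 0.07070100311187248
yaw 0.09138219176579213
yaw 0.05461971922517965
[[ 0.6033 -0.2678  0.006 ]
 [ 0.5522 -0.2599  0.006 ]] [ 0.5777 -0.2638  0.006 ] 0.051716450860290177 2.9890984635267595
[[0.4737 0.2802 0.012 ]
 [0.424  0.294  0.012 ]] [0.4488 0.2871 0.012 ] 0.05150029819938274 2.8717242898289217
cam in tool [ 0.072 -0.001 -0.143] [[ 0.    -0.96  -0.282]
 [ 1.     0.     0.001]
 [-0.001 -0.282  0.96 ]] [364.1532744   0.        319.876094 ]
shift tool axes [ 0.474  -0.2516  0.0306] world [ 0.3786  0.3804 -0.0301] yaw 0.2998
```

Careful with the scale: shifts go in shares of 0.6 m and turns go in shares of 60 degrees. That gives: 0.0474 m / 0.6 = 0.079, -0.0252 m / 0.6 = -0.042.

```bash
echo '[[[0.079, -0.042, -0.0333, 0], [0.079, -0.042, -0.0333, 0], [0.079, -0.042, 0, 0], [0.079, -0.042, 0, 0], [0.079, -0.042, 0, 0]]]' | python3 jog.py 1.0 && echo '[[[0.079, -0.042, 0, 0], [0.079, -0.042, 0.0333, 0], [0.079, -0.042, 0.05, 0], [0.079, -0.042, 0.05, 0], [0.079, -0.042, 0.05, 0]]]' | python3 jog.py && echo '[[[0, 0, 0.0333, 0.1432], [0, 0, 0.0333, 0.1432], [0, 0, 0, 0.1432], [0, 0, 0, 0], [0, 0, 0, 0]]]' | python3 jog.py 0.6
python3 - <<'E'
from h import *
snap('wrist','w1.png'); print(bot.read_state()['tool_pos'])
f='w1.png'; print(proj(f,[[0.6033,-.2678,.006],[.5522,-.2599,.006]]))
E
```

```text
time: 0.72
tool_pos: [0.3894, -0.453, 0.2709]
tcp_rot: [-3.106, -0.469, 0.0]
wrist_force: [0.2, 0.2, -0.7]
width: 0.999
grip_force: 0.0
time: 1.35
tool_pos: [0.5786, -0.2626, 0.16]
tcp_rot: [-3.106, -0.469, 0.001]
wrist_force: [0.4, -0.4, 0.6]
width: 0.996
grip_force: 0.0
time: 1.98
tool_pos: [0.5779, -0.2643, 0.1215]
tcp_rot: [3.133, -0.232, 0.0]
wrist_force: [-0.2, -0.1, 0.1]
width: 0.597
grip_force: 0.0
[ 0.5779408  -0.2643207   0.12162548]
[[321.33563206 202.03765748]
 [320.86798353 269.81281185]]
```

View pics/w1.png

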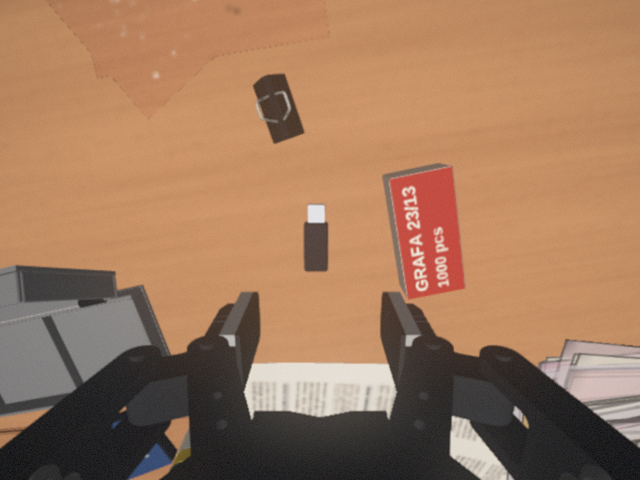

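The USB stick spans columns 304–328 and rows 204–271, aligned with the tool x axis. I'll refine its position by segmentation.

```bash
python3 - <<'E'
from h import *
f='w1.png'
im=cv2.imread('pics/w1.png').astype(int)
roi=im[195:282,295:345]; sat=roi.max(2)-roi.min(2)
m=(sat<35).astype(np.uint8); n,l,st,ce=cv2.connectedComponentsWithStats(m); 
k=[i for i in range(1,n) if st[i][4]>60]; m=np.isin(l,k)
ys,xs=np.nonzero(m); r=cv2.minAreaRect(np.c_[xs,ys].astype(np.float32)+[0,0]); box=cv2.boxPoints(r)+[295,195]; print(box.round(1),[st[i] for i in k])
P=pix2(f,box,.007); print(P.round(4),np.linalg.norm(P-np.roll(P,-1,0),axis=1).round(4))
C=P.mean(0); d=[P[1]-P[0],P[2]-P[1]]; d=max(d,key=np.linalg.norm); a=np.arctan2(d[1],d[0]); print('C',C,a); 
go(C[0],C[1],0.0025,a)
# case corners predicted via case pose rough
E
```

```text
Traceback (most recent call last):
cv2.error: OpenCV(4.12.0) /io/opencv/modules/imgproc/src/convhull.cpp:143: error: (-215:Assertion failed) total >= 0 && (depth == CV_32F || depth == CV_32S) in function 'convexHull'
```

```bash
cat >> h.py <<'E'
def seg(f,x0,y0,x1,y1,z,thr=35,psi=True,mask=None):
    im=cv2.imread('pics/'+f).astype(int)[y0:y1,x0:x1]
    m=mask(im) if mask else (im.max(2)-im.min(2)<thr)
    n,l,st,ce=cv2.connectedComponentsWithStats(m.astype(np.uint8)); m=np.isin(l,[i for i in range(1,n) if st[i][4]>60])
    ys,xs=np.nonzero(m); b=cv2.boxPoints(cv2.minAreaRect(np.c_[xs,ys].astype(np.float32)))+np.array([x0,y0]); print(b.round(1).tolist())
    P=pix2(f,b,z); print('sides',np.linalg.norm(P-np.roll(P,-1,0),axis=1).round(4))
    d=max([P[1]-P[0],P[2]-P[1]],key=np.linalg.norm); C=P.mean(0); a=np.arctan2(d[1],d[0]); print('C',C.round(4),'axis',round(a,4)); return C,a
E
python3 - <<'E'
from h import *
C,a=seg('w1.png',295,195,345,282,.007); go(C[0],C[1],.0025,a)
E
```

```text
[[305.0, 204.0], [326.0, 204.0], [326.0, 270.0], [305.0, 270.0]]
sides [0.015  0.0502 0.0158 0.0502]
C [ 0.5779 -0.2597  0.007 ] axis 2.9986
shift tool axes [-0.0008 -0.0046  0.1191] world [-1.000e-04  4.600e-03 -1.191e-01] yaw -0.1484
turn -0.005 q6 1.25
shift after turn [-0.0007 -0.0045  0.1191]
```

Scaled: 0.04 m / 0.6 = 0.0667, 0.03 m / 0.6 = 0.05.

```bash
echo '[[[-0.0113, -0.0077, 0.0667, 0], [0, 0, 0.0667, 0], [0, 0, 0.05, 0], [0, 0, 0.0142, 0], [0, 0, 0, 0]]]' | python3 jog.py 0.45 && echo '[[[0, 0, 0, 0], [0, 0, 0, 0], [0, 0, 0, 0], [0, 0, 0, 0]]]' | python3 jog.py 0.0 30 && echo '[[[0, 0, -0.0333, 0], [0, 0, -0.0833, 0], [0, 0, -0.0833, 0], [0, 0, 0, 0]]]' | python3 jog.py
```

```text
time: 2.65
tool_pos: [0.5718, -0.2587, 0.003]
tcp_rot: [-3.133, 0.235, 0.0]
wrist_force: [0.5, 0.8, 0.5]
width: 0.45
grip_force: 0.0
time: 3.15
tool_pos: [0.5733, -0.2594, 0.0048]
tcp_rot: [3.131, -0.235, 0.005]
wrist_force: [-0.1, -0.8, 7.7]
width: 0.192
grip_force: 29.9
time: 3.65
tool_pos: [0.5757, -0.2605, 0.1301]
tcp_rot: [3.128, -0.235, 0.017]
wrist_force: [-0.0, -0.8, -1.2]
width: 0.192
grip_force: 29.3
```

Scaled: -0.02 m / 0.6 = -0.0333, -0.01 m / 0.6 = -0.0167, -0.18 rad / 1.0472 = -0.1719.

```bash
echo '[[[0, 0, -0.0333, -0.1719], [0, 0, -0.0333, -0.1719], [0, 0, -0.0333, -0.1719], [0, 0, -0.0167, -0.1719], [0, 0, 0, -0.1719]]]' | python3 jog.py && echo '[[[0, 0, 0, -0.1719], [0, 0, 0, -0.1719], [0, 0, 0, -0.1719], [0, 0, 0, -0.1719], [0, 0, 0, -0.1719]]]' | python3 jog.py
python3 - <<'E'
from h import *
go(.49,-.09,.2,.075+np.pi/2)
E
```

```text
time: 4.28
tool_pos: [0.5718, -0.2586, 0.1938]
tcp_rot: [2.919, 1.159, 0.001]
wrist_force: [0.9, -0.0, 0.1]
width: 0.191
grip_force: 29.3
time: 4.9
tool_pos: [0.5709, -0.2581, 0.1921]
tcp_rot: [-2.124, -2.313, 0.001]
wrist_force: [-0.5, 0.2, 0.1]
width: 0.194
grip_force: 29.3
shift tool axes [ 0.1744 -0.0664 -0.0076] world [-0.0809  0.1681  0.0079] yaw 1.6558
turn 0.01 q6 -0.55
shift after turn [ 0.1737 -0.0681 -0.0079]
```

Scaled: 0.0436 m / 0.6 = 0.0727, -0.0166 m / 0.6 = -0.0277, 0.01 rad / 1.0472 = 0.0095.

```bash
echo '[[[0.0727, -0.0277, 0, 0], [0.0727, -0.0277, 0, 0], [0.0727, -0.0277, -0.0133, 0], [0.0727, -0.0277, 0, 0.0095], [0, 0, 0, 0]]]' | python3 jog.py
python3 - <<'E'
from h import *
snap('wrist','w2.png'); print(bot.read_state()['tool_pos'],yaw())
def cw(p,c=(.5094,-.0406),a=.075):
    p=np.array(p)/1000.; return np.r_[np.array(c)+np.array([[np.cos(a),-np.sin(a)],[np.sin(a),np.cos(a)]])@p[:2],p[2]]
for p in((42,85,20),(42,-85,20),(-42,-85,20),(-42,85,20)): print(proj('w2.png',cw(p)).round(1))
E
```

```text
time: 5.52
tool_pos: [0.4896, -0.0875, 0.2003]
tcp_rot: [-2.139, -2.299, 0.001]
wrist_force: [0.7, -0.1, 0.0]
width: 0.192
grip_force: 29.4
[ 0.49076402 -0.08890965  0.20055122] 1.6421681253487523
[[399.2  63.3]]
[[389.5 260.2]]
[[300.  260.4]]
[[296.5  63.3]]
```

View pics/w2.png

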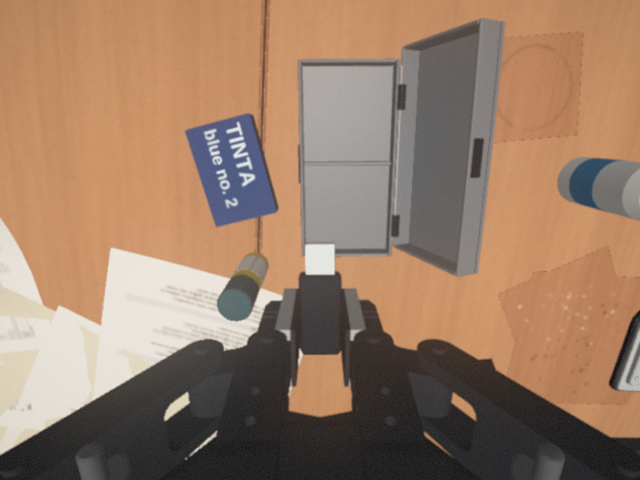

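Picture: tray corners at about (299,60), (397,60), (392,255) and (303,255), with the lid's free rim corners at about (482,21) and (459,270). The USB stick is held straight at column 320. Now I'll fit the case pose, lid angle and slip.

```bash
cat >> h.py <<'E'
def cpt(x,y,z,c):
    a=c[2]; return np.array([c[0]+np.cos(a)*x-np.sin(a)*y,c[1]+np.sin(a)*x+np.cos(a)*y,z])
def lidp(y,th,s): return (.042-.084*np.cos(th),y+s,.02+.084*np.sin(th))
E
python3 - <<'E'
from h import *
from scipy.optimize import least_squares as LS
f='w2.png'
obs=[(397,60),(299,60),(392.5,255),(482,21),(459,270)]
def res(p):
    c=p[:3]; P=[cpt(.042,.085,.02,c),cpt(-.042,.085,.02,c),cpt(.042,-.085,.02,c),cpt(*lidp(.085,p[3],p[4]),c),cpt(*lidp(-.085,p[3],p[4]),c)]
    return (proj(f,P)-obs).ravel()
r=LS(res,[.51,-.038,.075,1.9,.01]); print(r.x.round(4),r.fun.round(1)); c=r.x[:3]
for n,p in (('usbTCP',cpt(-.005,-.046,0,c)),('batt',cpt(-.005,.0415,0,c)),('hinge',cpt(.042,0,0,c))): print(n,p.round(4))
g=cpt(-.005,-.046,0.01,c); go(*g,c[2]+np.pi/2)
E
```

```text
[ 0.5097 -0.0376  0.0877  2.0145  0.0099] [ 1.7 -1.3 -3.3  0.1 -1.2  1.6  1.1 -4.3  1.2  6.2]
usbTCP [ 0.5087 -0.0839  0.    ]
batt [0.5011 0.0033 0.    ]
hinge [ 0.5515 -0.0339  0.    ]
shift tool axes [0.0038 0.0184 0.1905] world [ 0.018   0.0051 -0.1906] yaw 1.6422
turn -0.016 q6 -0.3
shift after turn [0.0035 0.0183 0.1906]
```

Scaled: 0.06 m / 0.6 = 0.1, 0.0183 m / 0.6 = 0.0305, -0.01 rad / 1.0472 = -0.0095.

```bash
echo '[[[0.0058, 0.0305, 0.05, -0.0095], [0, 0, 0.1, 0], [0, 0, 0.1, 0], [0, 0, 0.05, 0], [0, 0, 0.0183, 0]]]' | python3 jog.py && echo '[[[0, 0, 0, 0], [0, 0, 0, 0]]]' | python3 jog.py && echo '[[[0, 0, 0, 0], [0, 0, 0, 0], [0, 0, 0, 0]]]' | python3 jog.py 0.33 && echo '[[[0, 0, -0.05, 0], [0, 0, -0.1, 0], [0, 0, -0.1, 0], [0, 0, -0.05, 0]]]' | python3 jog.py
python3 - <<'E'
from h import *
go(.4488,.291,.15,2.87-np.pi)
E
```

```text
time: 6.2
tool_pos: [0.5077, -0.0857, 0.0073]
tcp_rot: [-2.13, -2.303, 0.005]
wrist_force: [-9.2, 1.2, 28.4]
width: 0.191
grip_force: 32.9
time: 6.45
tool_pos: [0.5114, -0.0859, 0.0111]
tcp_rot: [2.131, 2.305, 0.002]
wrist_force: [0.3, -0.6, -1.0]
width: 0.192
grip_force: 33.6
time: 6.82
tool_pos: [0.5101, -0.0852, 0.0102]
tcp_rot: [2.131, 2.307, 0.001]
wrist_force: [-0.1, -0.1, -0.1]
width: 0.331
grip_force: 0.0
time: 7.32
tool_pos: [0.5117, -0.0855, 0.1942]
tcp_rot: [2.128, 2.304, 0.005]
wrist_force: [0.5, 0.1, 0.2]
width: 0.335
grip_force: 0.0
shift tool axes [ 0.3804 -0.0332  0.0433] world [-0.0629  0.3765 -0.0442] yaw 1.65
turn -1.22 q6 -0.29
shift after turn [0.1616 0.3458 0.0442]
```

Scaled: 0.0543 m / 0.6 = 0.0905, -0.0047 m / 0.6 = -0.0078.

```bash
echo '[[[0.0905, -0.0078, 0, 0], [0.0905, -0.0078, 0, 0], [0.0905, -0.0078, 0, 0], [0.0905, -0.0078, 0, 0], [0.0905, -0.0078, 0, 0]]]' | python3 jog.py 0.36 && echo '[[[0.0905, -0.0078, 0.0167, 0], [0.0905, -0.0078, 0.0333, 0], [0, 0, 0.0167, -0.1662], [0, 0, 0, -0.1662], [0, 0, 0, -0.1662]]]' | python3 jog.py && echo '[[[0, 0, 0, -0.1662], [0, 0, 0, -0.1662], [0, 0, 0, -0.1662], [0, 0, 0, -0.1662], [0, 0, 0, 0]]]' | python3 jog.py
python3 - <<'E'
from h import *
snap('wrist','w3.png'); print(bot.read_state()['tool_pos'])
f='w3.png'; print(proj(f,[[0.4737,.2802,.012],[.424,.294,.012]]))
E
```

```text
time: 7.95
tool_pos: [0.4644, 0.1853, 0.1901]
tcp_rot: [2.132, 2.307, 0.001]
wrist_force: [0.8, 0.7, -0.6]
width: 0.36
grip_force: 0.0
time: 8.57
tool_pos: [0.4465, 0.2913, 0.1494]
tcp_rot: [-1.455, -2.784, 0.001]
wrist_force: [-0.6, -0.3, 0.1]
width: 0.359
grip_force: 0.0
time: 9.2
tool_pos: [0.4468, 0.2911, 0.1498]
tcp_rot: [-0.431, -3.112, 0.0]
wrist_force: [0.5, -0.0, 0.0]
width: 0.36
grip_force: 0.0
[0.44690585 0.29107096 0.1497918 ]
[[314.41407042 263.43060627]
 [313.83620273 200.83887365]]
```

View pics/w3.png

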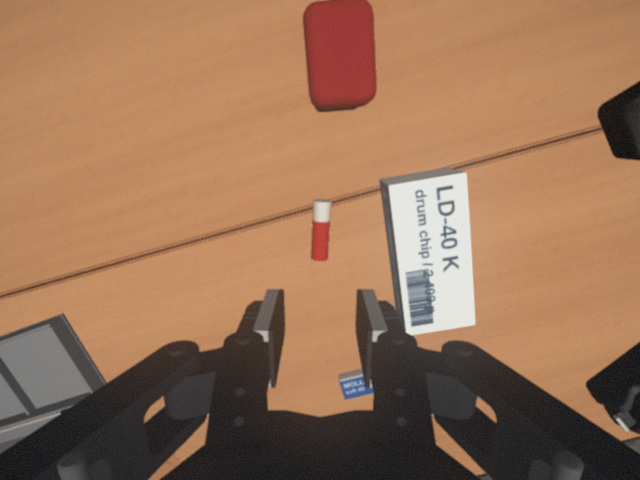

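Battery at columns 312–330, rows 200–261. The carton's nearest base edge is at about column 385, which leaves enough clearance.

```bash
python3 - <<'E'
from h import *
C,a=seg('w3.png',303,192,342,270,.0075,mask=lambda im:((im.max(2)-im.min(2)<35)&(im.min(2)>80))|((im[:,:,2]>110)&(im[:,:,1]<70)))
go(C[0],C[1],.006,a)
print(pix2('w3.png',[(385,185),(400,320)],0.0).round(4))
E
```

```text
[[308.3, 258.0], [313.6, 199.0], [331.1, 200.6], [325.8, 259.6]]
sides [0.0494 0.0139 0.0494 0.0145]
C [0.4488 0.2917 0.0075] axis 2.7715
shift tool axes [-0.0017  0.0011  0.1438] world [ 0.0019  0.0006 -0.1438] yaw 2.8646
turn 0.093 q6 -0.76
shift after turn [-0.0016  0.0013  0.1438]
[[0.4291 0.3517 0.    ]
 [0.5504 0.3378 0.    ]]
```

Scaled: 0.05 m / 0.6 = 0.0833, 0.04 m / 0.6 = 0.0667, 0.07 rad / 1.0472 = 0.0668.

```bash
echo '[[[-0.0028, 0.0018, 0.0667, 0.0668], [0, 0, 0.0833, 0], [0, 0, 0.0583, 0], [0, 0, 0.025, 0], [0, 0, 0.0067, 0]]]' | python3 jog.py && echo '[[[0, 0, 0, 0], [0, 0, 0, 0], [0, 0, 0, 0], [0, 0, 0, 0]]]' | python3 jog.py 0.0 30 && echo '[[[0, 0, -0.0333, 0], [0, 0, -0.0833, 0], [0, 0, -0.1, 0], [0, 0, -0.0833, 0]]]' | python3 jog.py
echo '[[[0, 0, 0, 0.1623], [0, 0, 0, 0.1623], [0, 0, 0, 0.1623], [0, 0, 0, 0.1623], [0, 0, 0, 0.1623]]]' | python3 jog.py && echo '[[[0, 0, 0, 0.1623], [0, 0, 0, 0.0955], [0, 0, 0, 0]]]' | python3 jog.py
python3 - <<'E'
from h import *
c=(.5097,-.0376,.082); go(*cpt(-.005,.0415,.2,c),c[2]+np.pi/2)
E
```

```text
time: 9.88
tool_pos: [0.4488, 0.2916, 0.0053]
tcp_rot: [-0.539, -3.094, 0.001]
wrist_force: [0.1, 1.5, 1.4]
width: 0.36
grip_force: 0.0
time: 10.38
tool_pos: [0.4499, 0.2923, 0.007]
tcp_rot: [0.537, 3.094, 0.002]
wrist_force: [-0.6, -0.4, 5.0]
width: 0.153
grip_force: 33.7
time: 10.88
tool_pos: [0.4491, 0.2918, 0.1882]
tcp_rot: [0.537, 3.094, 0.002]
wrist_force: [1.5, -0.8, -0.2]
width: 0.156
grip_force: 33.2
time: 11.5
tool_pos: [0.4487, 0.2916, 0.1857]
tcp_rot: [-1.773, -2.593, 0.0]
wrist_force: [0.9, 0.7, 0.3]
width: 0.153
grip_force: 33.2
time: 11.88
tool_pos: [0.4487, 0.2916, 0.1857]
tcp_rot: [-2.098, -2.338, 0.0]
wrist_force: [-0.5, 0.8, -0.9]
width: 0.156
grip_force: 33.2
shift tool axes [-0.2922  0.0212 -0.0143] world [ 0.0526 -0.2882  0.0143] yaw 1.6789
turn 0.026 q6 0.42
shift after turn [-0.2916  0.0288 -0.0143]
```

Scaled: -0.0487 m / 0.6 = -0.0812, 0.0035 m / 0.6 = 0.0058.

```bash
echo '[[[-0.0812, 0.0058, 0, 0], [-0.0812, 0.0058, 0, 0], [-0.0812, 0.0058, 0, 0], [-0.0812, 0.0058, 0, 0], [-0.0812, 0.0058, 0, 0]]]' | python3 jog.py && echo '[[[-0.0812, 0.0058, 0, 0], [0, 0, 0, 0.0248], [0, 0, 0, 0]]]' | python3 jog.py
python3 - <<'E'
from h import *
c=(.5097,-.0376,.082); go(*cpt(-.005,.0415,.0115,c),c[2]+np.pi/2)
E
```

```text
time: 12.5
tool_pos: [0.4924, 0.05, 0.1859]
tcp_rot: [2.096, 2.339, 0.001]
wrist_force: [-0.0, 0.3, -0.2]
width: 0.158
grip_force: 33.2
time: 12.88
tool_pos: [0.5008, 0.0036, 0.1857]
tcp_rot: [-2.129, -2.309, -0.0]
wrist_force: [1.0, 0.1, 0.1]
width: 0.153
grip_force: 33.2
shift tool axes [-0.0004  0.0006  0.1742] world [ 0.0005 -0.0002 -0.1742] yaw 1.6518
turn -0.001 q6 -0.12
shift after turn [-0.0003  0.0005  0.1742]
```

Scaled: 0.06 m / 0.6 = 0.1, 0.05 m / 0.6 = 0.0833.

```bash
echo '[[[0, 0, 0.0833, 0], [0, 0, 0.1, 0], [0, 0, 0.0667, 0], [0, 0, 0.03, 0], [0, 0, 0.01, 0]]]' | python3 jog.py && echo '[[[0, 0, 0, 0], [0, 0, 0, 0]]]' | python3 jog.py && echo '[[[0, 0, 0, 0], [0, 0, 0, 0], [0, 0, 0, 0]]]' | python3 jog.py 0.32 && echo '[[[-0.0083, 0, -0.05, 0], [-0.025, 0, -0.1, 0], [-0.0333, -0.0083, -0.1, 0], [-0.0333, -0.025, -0.0833, 0], [0, 0, 0, 0]]]' | python3 jog.py
python3 - <<'E'
from h import *
snap('wrist','w4.png'); print(bot.read_state()['tool_pos'])
E
```

```text
time: 13.5
tool_pos: [0.5007, 0.0043, 0.0112]
tcp_rot: [-2.127, -2.311, 0.001]
wrist_force: [0.0, -0.0, 0.5]
width: 0.153
grip_force: 33.2
time: 13.75
tool_pos: [0.5028, 0.0035, 0.0136]
tcp_rot: [2.128, 2.308, 0.004]
wrist_force: [-0.3, 0.5, -0.2]
width: 0.158
grip_force: 33.2
time: 14.12
tool_pos: [0.5012, 0.0033, 0.0121]
tcp_rot: [2.13, 2.309, 0.001]
wrist_force: [0.2, -0.0, 0.5]
width: 0.317
grip_force: 0.0
time: 14.75
tool_pos: [0.4889, -0.0594, 0.2165]
tcp_rot: [2.126, 2.301, 0.008]
wrist_force: [-0.4, -0.5, -0.1]
width: 0.325
grip_force: 0.0
[ 0.48733479 -0.05849454  0.21342527]
```

View pics/w4.png

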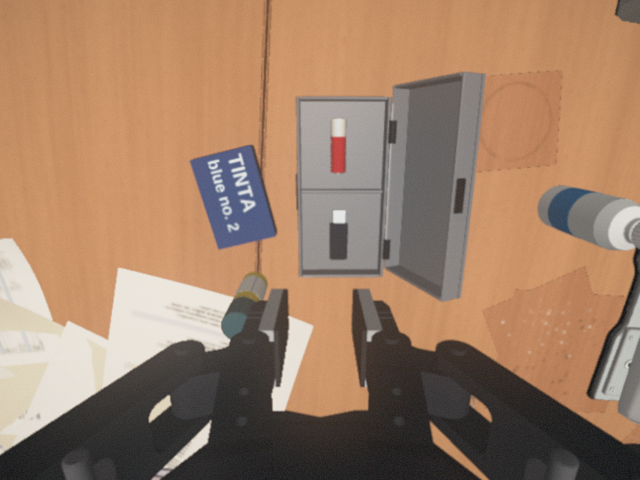

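Both items lie inside: battery at (339,145) and USB at (338,235). Tray corners are (297,97), (390,97), (383,276) and (300,276), and lid rim corners are about (463,76) and (442,297). I'll refit and plan the close.

```bash
python3 - <<'E'
from h import *
from scipy.optimize import least_squares as LS
F={'w2.png':[(397,60),(299,60),(392.5,255),None,(482,21),(459,270)],'w4.png':[(390,97),(297,97),(383,276),(300,276),(463,76),(442,297)]}
def res(p):
    c=p[:3]; P=[cpt(.042,.085,.02,c),cpt(-.042,.085,.02,c),cpt(.042,-.085,.02,c),cpt(-.042,-.085,.02,c),cpt(*lidp(.085,p[3],p[4]),c),cpt(*lidp(-.085,p[3],p[4]),c)]
    o=[]
    for f in F:
        q=proj(f,P); o+=[q[i]-F[f][i] for i in range(6) if F[f][i]]
    return np.ravel(o)
r=LS(res,[.51,-.038,.075,1.9,.01]); print(r.x.round(4)); print(r.fun.round(1)); c=r.x[:3];th=r.x[3]
oc=lambda th:(.042-.084*np.cos(th)+.02*np.sin(th),.0,.02+.084*np.sin(th)+.02*np.cos(th))
print('outer corner',oc(th),cpt(*oc(th),c)); print(pix2('w4.png',[(545,222)],0.0))
go(*cpt(.135,.01,.15,c),c[2]+np.pi/2)
E
```

```text
[ 0.51   -0.0372  0.0868  2.0014  0.0091]
[ 2.2 -1.7 -2.8 -0.4 -0.9  1.3  0.4 -3.6  0.3  7.1  0.4 -0.7 -2.5 -0.3
 -0.2  1.1 -1.   2.   1.8 -4.9  1.6  4.9]
outer corner (np.float64(0.09523439828562835), 0.0, np.float64(0.08798601943905152)) [ 0.60484255 -0.02896418  0.08798602]
[[ 0.7250988  -0.05298647  0.        ]]
shift tool axes [0.0305 0.1588 0.0642] world [ 0.1563  0.0429 -0.0634] yaw 1.6503
turn -0.007 q6 -0.25
shift after turn [0.0292 0.1594 0.0634]
```

Scaled: 0.053 m / 0.6 = 0.0883, 0.01 m / 0.6 = 0.0167.

```bash
echo '[[[0.0167, 0.0883, 0, 0], [0.0167, 0.0883, 0, 0], [0.0167, 0.0883, 0.0167, 0], [0, 0, 0, 0], [0, 0, 0, 0]]]' | python3 jog.py 0.0
python3 - <<'E'
from h import *
c=(.51,-.0372,.083)
def casepos():
    p=bot.read_state()['tool_pos']-np.array([c[0],c[1],0]); a=c[2]; return np.array([np.cos(a)*p[0]+np.sin(a)*p[1],-np.sin(a)*p[0]+np.cos(a)*p[1],p[2]])
print(casepos(),yaw()-c[2]-np.pi/2); go(*cpt(.135,.008,.072,c),c[2]+np.pi/2)
E
```

```text
time: 15.42
tool_pos: [0.6404, -0.0144, 0.1979]
tcp_rot: [-2.126, -2.307, 0.005]
wrist_force: [-0.3, -0.1, 0.8]
width: 0.002
grip_force: 0.0
[0.13183176 0.01193818 0.19794498] -0.001207744933208632
shift tool axes [-0.004   0.0038  0.1259] world [ 0.0035 -0.0037 -0.1259] yaw 1.6526
turn -0.001 q6 -0.14
shift after turn [-0.0039  0.0032  0.1259]
```

Scaled: 0.04 m / 0.6 = 0.0667, 0.03 m / 0.6 = 0.05.

```bash
echo '[[[-0.0067, 0.005, 0.0667, 0], [0, 0, 0.0667, 0], [0, 0, 0.05, 0], [0, 0, 0.025, 0], [0, 0, 0, 0]]]' | python3 jog.py && echo '[[[0, -0.0167, 0, 0], [0, -0.0167, -0.0033, 0], [0, -0.0167, -0.0033, 0], [0, -0.0167, -0.0033, 0], [0, -0.0167, -0.0033, 0]]]' | python3 jog.py && echo '[[[0, -0.0167, 0, 0], [0, -0.0167, -0.0017, 0], [0, -0.0167, -0.0033, 0]]]' | python3 jog.py
cat >> h.py <<'E'
c=(.51,-.0372,.083)
def casepos():
    s=bot.read_state(); p=s['tool_pos']-np.array([c[0],c[1],0]); a=c[2]; print('case',np.array([np.cos(a)*p[0]+np.sin(a)*p[1],-np.sin(a)*p[0]+np.cos(a)*p[1],p[2]]).round(4),'dyaw',round(yaw()-a-np.pi/2,4),s['wrist_force'].round(1),s['time'])
E
python3 -c "from h import *; casepos()"
```

```text
time: 16.05
tool_pos: [0.6438, -0.0188, 0.0752]
tcp_rot: [-2.129, -2.308, 0.002]
wrist_force: [0.7, -0.0, -0.4]
width: -0.0
grip_force: 0.0
time: 16.68
tool_pos: [0.6012, -0.0227, 0.0888]
tcp_rot: [2.123, 2.302, 0.015]
wrist_force: [8.0, 2.4, 12.8]
width: -0.003
grip_force: 6.1
time: 17.05
tool_pos: [0.5663, -0.0253, 0.0885]
tcp_rot: [2.128, 2.308, 0.003]
wrist_force: [2.1, 0.9, 3.0]
width: -0.0
grip_force: 1.2
case [0.0571 0.0072 0.0885] dyaw -0.0019 [2.1 0.9 3. ] 17.05
```

Scaled: -0.01 m / 0.6 = -0.0167, 0.007 m / 0.6 = 0.0117.

```bash
echo '[[[0, -0.0167, 0, 0], [0, -0.0167, 0.0033, 0], [0, -0.0167, 0.0117, 0], [0, 0, 0, 0]]]' | python3 jog.py && echo '[[[0, -0.0167, 0.0117, 0], [0, -0.015, 0.0133, 0], [0, 0, 0, 0]]]' | python3 jog.py; python3 -c "
from h import *
casepos(); snap('wrist','w5.png')"
```

```text
time: 17.55
tool_pos: [0.5331, -0.0275, 0.0762]
tcp_rot: [-2.128, -2.307, 0.004]
wrist_force: [0.2, -0.8, 0.6]
width: 0.001
grip_force: 0.0
time: 17.92
tool_pos: [0.5146, -0.029, 0.0612]
tcp_rot: [-2.128, -2.307, 0.003]
wrist_force: [0.2, -0.1, -0.7]
width: -0.003
grip_force: 0.0
case [0.0052 0.0078 0.0612] dyaw -0.0021 [ 0.2 -0.1 -0.7] 17.925
```

View pics/w5.png

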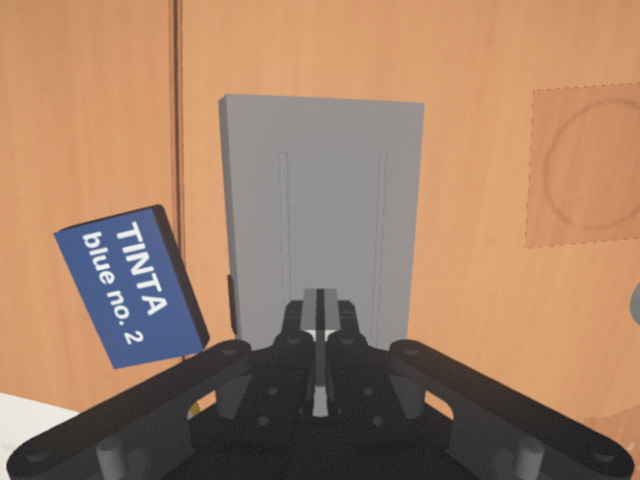

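The lid is nearly down and the tip isn't touching it. I'll press down step by step here, then nearer the free edge.

Careful with the scale: shifts go in shares of 0.6 m and turns go in shares of 60 degrees. That gives: 0.006 m / 0.6 = 0.01, -0.004 m / 0.6 = -0.0067.

```bash
echo '[[[0, -0.0067, 0.01, 0], [0, -0.005, 0.01, 0], [0, -0.0033, 0.0067, 0], [0, 0, 0.0033, 0]]]' | python3 jog.py && echo '[[[0, -0.0133, -0.01, 0], [0, -0.0167, 0, 0], [0, -0.0117, 0, 0], [0, 0, 0.005, 0], [0, 0, 0.0033, 0]]]' | python3 jog.py && echo '[[[0, 0, 0.0017, 0], [0, 0, 0.0017, 0], [0, 0, 0, 0]]]' | python3 jog.py; python3 -c "from h import *; casepos()"
```

```text
time: 18.48
tool_pos: [0.507, -0.0298, 0.0443]
tcp_rot: [-2.129, -2.309, 0.001]
wrist_force: [-2.7, -0.1, 2.7]
width: -0.002
grip_force: 1.2
time: 19.1
tool_pos: [0.4828, -0.0319, 0.0458]
tcp_rot: [2.13, 2.309, 0.0]
wrist_force: [-1.6, -0.3, 1.0]
width: -0.0
grip_force: 0.7
time: 19.48
tool_pos: [0.483, -0.0319, 0.0438]
tcp_rot: [-2.13, -2.31, 0.0]
wrist_force: [0.0, 0.4, 0.5]
width: -0.0
grip_force: 0.3
case [-0.0265  0.0076  0.0438] dyaw -0.002 [0.  0.4 0.5] 19.475
```

Scaled: 0.001 m / 0.6 = 0.0017.

```bash
for i in 1; do echo '[[[0, 0, 0.0017, 0], [0, 0, 0.0017, 0], [0, 0, 0, 0]]]' | python3 jog.py; echo '[[[0, 0, 0.0017, 0], [0, 0, 0.0017, 0], [0, 0, 0, 0]]]' | python3 jog.py; echo '[[[0, 0, 0.0017, 0], [0, 0, 0, 0], [0, 0, 0, 0]]]' | python3 jog.py; done
```

```text
time: 19.85
tool_pos: [0.4829, -0.0319, 0.0418]
tcp_rot: [-2.13, -2.31, -0.0]
wrist_force: [-1.3, -0.4, 1.4]
width: -0.001
grip_force: 0.3
time: 20.23
tool_pos: [0.4828, -0.0319, 0.0398]
tcp_rot: [-2.13, -2.309, 0.0]
wrist_force: [-2.1, 0.2, 1.6]
width: -0.002
grip_force: 0.7
time: 20.6
tool_pos: [0.4828, -0.0319, 0.0392]
tcp_rot: [-2.129, -2.309, 0.0]
wrist_force: [-3.6, 0.4, 4.8]
width: -0.002
grip_force: 2.5
```

Scaled: 0.001 m / 0.6 = 0.0017.

```bash
echo '[[[0, 0, 0.0017, 0], [0, 0, 0, 0], [0, 0, 0, 0]]]' | python3 jog.py; echo '[[[0, 0, 0.0017, 0], [0, 0, 0, 0], [0, 0, 0, 0]]]' | python3 jog.py; echo '[[[0, 0, 0.0017, 0], [0, 0, 0, 0], [0, 0, 0, 0]]]' | python3 jog.py
```

```text
time: 20.98
tool_pos: [0.4827, -0.0319, 0.0386]
tcp_rot: [-2.129, -2.309, 0.001]
wrist_force: [-3.3, -0.6, 9.0]
width: 0.001
grip_force: 4.4
time: 21.35
tool_pos: [0.4827, -0.032, 0.038]
tcp_rot: [-2.129, -2.309, 0.001]
wrist_force: [-6.4, 0.1, 12.4]
width: -0.002
grip_force: 6.2
time: 21.72
tool_pos: [0.4826, -0.032, 0.0374]
tcp_rot: [-2.129, -2.309, 0.002]
wrist_force: [-8.6, -0.5, 15.4]
width: 0.001
grip_force: 8.0
```

Scaled: 0.05 m / 0.6 = 0.0833, 0.04 m / 0.6 = 0.0667.

```bash
echo '[[[0, 0, -0.0333, 0], [0.0667, 0.0167, -0.0333, 0], [0.0833, 0.0167, 0, 0], [0.05, 0, 0, 0], [0, 0, 0.05, 0]]]' | python3 jog.py; echo '[[[0, 0, 0, 0]]]' | python3 jog.py; python3 -c "
from h import *
casepos(); snap('wrist','w6.png'); go(*cpt(-.006,.128,.008,c))"
```

```text
time: 22.35
tool_pos: [0.4965, 0.0919, 0.0481]
tcp_rot: [2.123, 2.309, 0.01]
wrist_force: [0.9, -0.5, -0.7]
width: 0.002
grip_force: 0.0
time: 22.48
tool_pos: [0.4908, 0.0896, 0.0438]
tcp_rot: [-2.126, -2.308, 0.006]
wrist_force: [-1.2, -0.6, -0.9]
width: 0.003
grip_force: 0.0
case [-0.0086  0.1279  0.0438] dyaw -0.001 [-1.2 -0.6 -0.9] 22.475
shift tool axes [0.0004 0.0016 0.0369] world [ 0.0015  0.0005 -0.0369] yaw 1.6522
```

Scaled: 0.02 m / 0.6 = 0.0333, 0.012 m / 0.6 = 0.02.

```bash
echo '[[[0, 0.0017, 0.0333, 0], [0, 0, 0.02, 0], [0, 0, 0.0067, 0], [0, 0, 0, 0]]]' | python3 jog.py && echo '[[[-0.01, 0, 0, 0], [-0.01, 0, 0, 0], [-0.0067, 0, 0, 0], [0, 0, 0, 0]]]' | python3 jog.py;  python3 -c "from h import *; casepos()"; echo '[[[-0.005, 0, 0, 0], [-0.005, 0, 0, 0], [0, 0, 0, 0]]]' | python3 jog.py;  python3 -c "from h import *; casepos()"; echo '[[[-0.005, 0, 0, 0], [-0.0033, 0, 0, 0], [0, 0, 0, 0]]]' | python3 jog.py;  python3 -c "from h import *; casepos()"
```

```text
time: 23.02
tool_pos: [0.4942, 0.0892, 0.01]
tcp_rot: [-2.13, -2.309, 0.0]
wrist_force: [0.9, 0.1, 0.1]
width: -0.002
grip_force: 0.0
time: 23.52
tool_pos: [0.4955, 0.0731, 0.01]
tcp_rot: [2.13, 2.309, 0.0]
wrist_force: [0.4, 0.1, -0.7]
width: 0.002
grip_force: 0.0
case [-0.0053  0.1111  0.01  ] dyaw -0.0027 [ 0.4  0.1 -0.7] 23.525
time: 23.9
tool_pos: [0.4959, 0.0674, 0.0099]
tcp_rot: [-2.13, -2.309, 0.0]
wrist_force: [0.9, 0.1, -1.1]
width: 0.0
grip_force: 0.0
case [-0.0054  0.1054  0.0099] dyaw -0.0022 [ 0.9  0.1 -1.1] 23.9
time: 24.28
tool_pos: [0.4962, 0.0625, 0.0099]
tcp_rot: [-2.13, -2.309, 0.0]
wrist_force: [0.1, 0.7, 0.2]
width: -0.005
grip_force: 0.4
case [-0.0054  0.1005  0.0099] dyaw -0.0021 [0.1 0.7 0.2] 24.275
```

```bash
for i in 1; do echo '[[[-0.0017, 0, 0, 0], [-0.0017, 0, 0, 0], [0, 0, 0, 0]]]' | python3 jog.py|egrep 'pos|wrist'; echo '[[[-0.0017, 0, 0, 0], [-0.0017, 0, 0, 0], [0, 0, 0, 0]]]' | python3 jog.py|egrep 'pos|wrist'; echo '[[[-0.0017, 0, 0, 0], [0, 0, 0, 0], [0, 0, 0, 0]]]' | python3 jog.py|egrep 'pos|wrist'; echo '[[[-0.0017, 0, 0, 0], [0, 0, 0, 0], [0, 0, 0, 0]]]' | python3 jog.py|egrep 'pos|wrist';  done;python3 -c "from h import *; casepos()"
```

```text
tool_pos: [0.4964, 0.0605, 0.0099]
wrist_force: [-0.2, 1.3, 0.5]
tool_pos: [0.4966, 0.0584, 0.0099]
wrist_force: [0.0, 0.8, 0.4]
tool_pos: [0.4967, 0.0575, 0.0099]
wrist_force: [-0.9, 0.5, -0.4]
tool_pos: [0.4967, 0.0572, 0.0099]
wrist_force: [-1.3, 5.3, 0.9]
case [-0.0054  0.0952  0.0099] dyaw -0.0024 [-1.3  5.3  0.9] 25.775
```

Contact with the fixed tray: the force rose as the motion stopped, at case y 0.095 as predicted. One more nudge, then back off and check.

Scaled: -0.001 m / 0.6 = -0.0017.

```bash
echo '[[[-0.0017, 0, 0, 0], [-0.0017, 0, 0, 0], [0, 0, 0, 0]]]' | python3 jog.py; echo '[[[0.0167, 0, 0, 0], [0.05, 0, 0, 0], [0, 0, -0.0667, 0], [0, 0, -0.0833, 0], [0, 0, -0.05, 0]]]' | python3 jog.py; echo '[[[-0.0833, 0, -0.05, 0], [-0.0833, 0, -0.05, 0], [-0.0833, 0, 0, 0], [-0.0833, 0, 0, 0], [0, 0, 0, 0]]]' | python3 jog.py; python3 -c "
from h import *
casepos(); im=snap('wrist','w7.png'); snap('top','top7.png'); t=cv2.imread('pics/top7.png')[210:290,290:390]; s=snap('side','side7.png')[200:280,270:370,::-1]
w=cv2.imread('pics/w7.png'); q=proj('w7.png',[cpt(0,0,.04,c)])[0]; print(q)
o=np.zeros((600,800,3),np.uint8); o[:360,:480]=cv2.resize(w,(480,360)); o[360:,:300]=cv2.resize(t,(300,240),interpolation=2); o[:320,480:]=cv2.resize(s,(320,320),interpolation=2); cv2.imwrite('pics/c7.png',o)"
```

```text
time: 26.15
tool_pos: [0.4967, 0.0571, 0.0099]
tcp_rot: [-2.13, -2.305, -0.005]
wrist_force: [-2.2, 13.7, 0.6]
width: -0.001
grip_force: 6.8
time: 26.78
tool_pos: [0.4953, 0.0944, 0.1328]
tcp_rot: [2.127, 2.308, 0.004]
wrist_force: [0.2, -0.9, -0.2]
width: 0.0
grip_force: 0.0
time: 27.4
tool_pos: [0.5102, -0.1084, 0.1903]
tcp_rot: [2.133, 2.303, -0.001]
wrist_force: [0.6, -0.5, 0.3]
width: 0.003
grip_force: 0.0
case [-0.0057 -0.0709  0.1903] dyaw -0.0065 [ 0.6 -0.5  0.3] 27.4
[326.10144635 137.60681073]
```

View pics/c7.png

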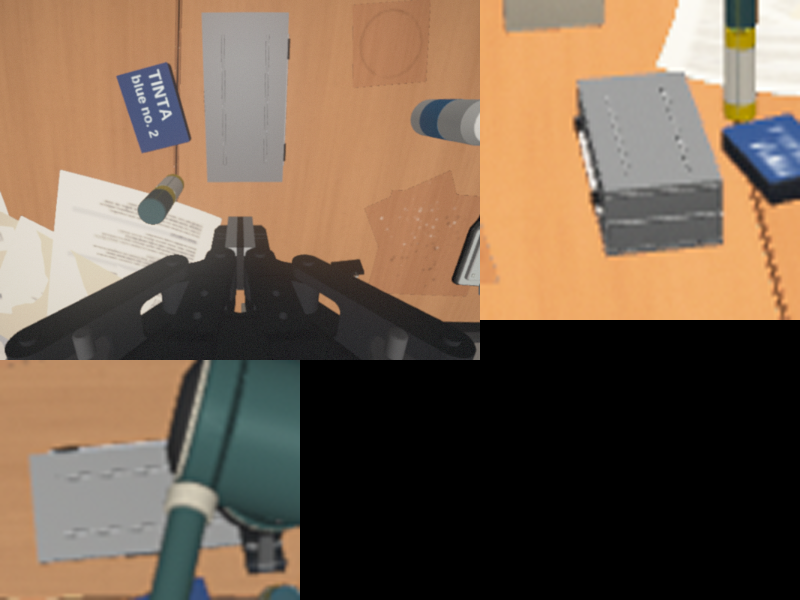

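The lid is shut and the end faces look aligned in the side view. A quick numeric check of the flushness comes next.

```bash
python3 - <<'E'
from h import *
f='w7.png'; im=cv2.cvtColor(cv2.imread('pics/w7.png'),cv2.COLOR_BGR2HSV)[:,:,1].astype(float)
K,k1,E=load(f)
for x in(-.025,0,.025):
    # sample along case y on the lid-top plane, find saturation edges
    ys=np.arange(-.11,.1105,.0005); q=proj(f,[cpt(x,y,.04,c) for y in ys]); v=cv2.remap(im.astype(np.float32),q[:,0].astype(np.float32)[:,None],q[:,1].astype(np.float32)[:,None],1)[:,0]
    m=np.nonzero(v<60)[0]; m=m[np.abs(ys[m])<.105]; g=np.split(m,np.nonzero(np.diff(m)>3)[0]+1); g=max(g,key=len); print(x,ys[g[0]],ys[g[-1]],(ys[g[0]]+ys[g[-1]])/2)
s=cv2.cvtColor(cv2.imread('pics/side7.png'),cv2.COLOR_BGR2GRAY); 
# side view: expected flush vs. measured end-face corners
print(proj('side7.png',[cpt(xx,.085,z,c) for xx in(-.042,.042) for z in(0,.02,.04)]).round(1))
o=cv2.resize(s[235:268,295:360],(780,396),interpolation=2); cv2.imwrite('pics/c8.png',o)
E
```

```text
-0.025 -0.08399999999999998 0.08500000000000017 0.0005000000000000976
0 -0.08399999999999998 0.08500000000000017 0.0005000000000000976
0.025 -0.08449999999999998 0.08500000000000017 0.00025000000000009737
[[345.7 260.5]
 [345.7 252.5]
 [345.7 244.4]
 [308.9 263.5]
 [308.7 255.5]
 [308.5 247.3]]
```

View pics/c8.png

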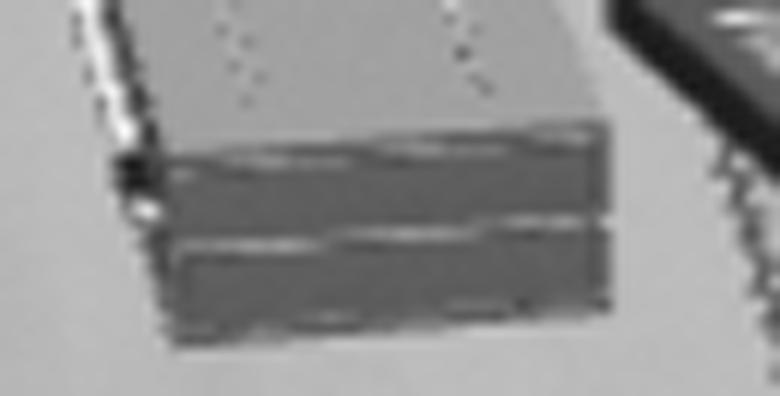

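The two end faces are coplanar with equal bands, so the lid is shut. The measured offset is 0.5 mm or less, and the arm is clear, so I'm handing in.

```bash
python3 -c "
from h import *
print(bot.finish_job())"
```

```text
the job is handed in; nothing more can be done
None
```

I packed the USB stick and battery one in each compartment, pushed the lid fully shut, slid it flush to within about 0.5 mm by camera measurement, and handed the job in at about 27.5 s with the arm clear.

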